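Cull the broken clip and draw the eyepiece tube

TASK

We are about to fit a spacer clip under the eyepiece of this draw tube. First take the one clip that has lost an arm out of the batch on the mat and put it in the grey reject tray, leaving the good clips where they lie; then pull the eyepiece straight up about 40 mm, so its stem is still guided in the sleeve, without forcing it sideways, and finish while holding it still at that height. Leave the brass objective, the loupe and the screwdriver alone.

Things in the scene. Friction and masses are not known exactly. Their poses are not given: they have to be found in the camera images.
- broken_center (a point): Centre of the outline of the broken spacer clip, half-way up (12.5 mm above its underside). Plain aluminium, lying flat on the mat, outline 36 mm (x) by 38 mm (y), 25 mm tall. The middle of its back bar is 13 mm from the point along its own -x; it is best gripped across the two ends of the back bar (38 mm along y). About 55 g.
- clip1_center (a point): A good spacer clip, same aluminium, size and axes as the broken one but with both 26 mm arms (a complete U, 21 mm gap open to +x). Centre of its outline, half-way up. To be left where it lies.
- clip2_center (a point): A good spacer clip, same aluminium, size and axes as the broken one but with both 26 mm arms (a complete U, 21 mm gap open to +x). Centre of its outline, half-way up. To be left where it lies.
- clip3_center (a point): A good spacer clip, same aluminium, size and axes as the broken one but with both 26 mm arms (a complete U, 21 mm gap open to +x). Centre of its outline, half-way up. To be left where it lies.
- mat: Thin grey mat, fixed, 250 x 250 x 4 mm; all four clips lie on it (its top is 4 mm above the table). Origin at the centre of its underside.
- tray: Grey plastic reject tray, open on top, fixed, 120 x 120 mm outside and 30 mm high, walls 4 mm. Origin at the centre of its underside, x and y along its sides.
- bore_mouth (a point): Centre of the bore's mouth on the top face of the sleeve, 102 mm above the table. The sleeve is a fixed grey casting: a 56 x 56 mm block with ribs and a small knob on its sides, on a round foot 110 mm across. The bore is vertical, 21.5 mm in diameter, 90 mm deep; z points up out of it.
- eyepiece_center (a point): Centre of the eyepiece head of the draw tube: a black cylinder 32 mm in diameter and 40 mm tall, axis vertical, to be gripped from above. When seated, as at the start, the point is 26 mm above bore_mouth, 128 mm above the table.
- tube: The whole loose draw tube; origin on its axis at the underside of the shoulder, z up the axis. Head on top; below it a shoulder 28 mm wide and 6 mm high that rests on the sleeve at the start; then a steel stem 20 mm in diameter, 84 mm long, standing in the bore. 0.2 to 0.35 kg; slides and turns freely, falls back if let go.
- broken: The broken clip, origin at the centre of the outline on its underside. Seen from above it was a U: a back bar 10 mm thick across the 38 mm width at its -x end, and two arms 8.5 mm wide running to +x, at the outer edges. The +y arm is broken off to a 5 mm stub; the -y arm is whole (26 mm long).
- sleeve: The sleeve casting; origin at the centre of its foot's underside, on the table.
- objective: Bystander: brass objective lens standing on the table, 26 mm in diameter, 38 mm tall. Leave alone.
- driver: Bystander: black-handled screwdriver lying on the table, 160 mm long along its x. Leave alone.
- loupe: Bystander: black loupe standing on the table, 38 mm in diameter, 32 mm tall. Leave alone.
- clip1: The good clip as a body; origin at the centre of the outline, on its underside.
- clip2: The good clip as a body; origin at the centre of the outline, on its underside.
- clip3: The good clip as a body; origin at the centre of the outline, on its underside.
Not all that is in view belongs to the job. What is shaped like the broken but green is not meant.

How it is judged:
On the way:
1. the broken clip lies released in the reject tray (x of broken_center in the frame of tray between -0.056 and 0.056 m and y of broken_center in the frame of tray between -0.056 and 0.056 m and z of broken_center in the frame of tray between 0 and 0.035 m and contact force between broken and the fingers below 0.2 N and linear speed of broken below 0.02 m/s), for 0.2 s.
At the end, for the whole second after the job is handed in: Broken clip at rest in the tray, good clips within 30 mm of their starts; eyepiece gripped (over 2 N), still, 28 to 52 mm above its seat, stem in the bore (within 6 mm and 0.07 rad of its axis), pressing the sleeve under 50 N, and no clip carrying it (all of step 1 and z of eyepiece_center in the frame of bore_mouth between 0.054 and 0.078 m and x of eyepiece_center in the frame of bore_mouth between -0.006 and 0.006 m and y of eyepiece_center in the frame of bore_mouth between -0.006 and 0.006 m and angle between the z axis of eyepiece_center and the z axis of bore_mouth, either way round below 0.07 rad and contact force between tube and the fingers above 2 N and linear speed of tube below 0.01 m/s and contact force between tube and sleeve below 50 N and contact force between tube and clip1 below 0.3 N and contact force between tube and clip2 below 0.3 N and contact force between tube and clip3 below 0.3 N and distance of each of clip1_center, clip2_center, clip3_center from where it was at the start of the episode below 0.03 m); the arm keeps its last pose, push and grip.
It fails at once if the tube came out of the bore (z of eyepiece_center in the frame of bore_mouth above 0.1 m).
It fails at once if the tube was forced sideways in its bore (over 80 N) (contact force between tube and sleeve above 80 N).
It fails at once if a good clip was moved over 30 mm (distance of any of clip1_center, clip2_center, clip3_center from where it was at the start of the episode above 0.03 m).
It fails at once if the objective, loupe or screwdriver was moved over 30 mm (distance of any of objective, driver, loupe from where it was at the start of the episode above 0.03 m).
It also fails if it takes over 48 s, if anything falls off the work surface, if the arm or the gripper's body presses on something with over 40 N, if the wrist force passes 120 N, or if a joint passes its speed limit or range.

ROBOT

A 6-joint arm with a two-finger parallel gripper is mounted at the origin on the work surface. World frame = base frame: x ahead of the robot, y to its left, z up, the work surface at z = 0. Lengths are in m, angles in rad, forces in N, time in s.
With the tool pointing down it reaches from about 0.4 to 0.825 m from the base axis. Payload 7 kg.
Tool frame: the origin (TCP) lies at the centre of the arm's flange, where the gripper is bolted on; the fingertips stand 173 mm ahead of it and the grasp point (between the pads) lies 155 mm ahead of it; x points along the fingers, z is the direction in which the jaws open and shut, and the axes are right-handed (so a half turn about x gives the same grasp; the last joint's range is limited). The gripper opens to 85 mm and grips with 20 to 120 N. Pads are 22 mm wide; open, the fingers measure 114 mm over their backs; the gripper's body (76 mm by 85 mm) begins 54 mm behind the grasp point. The pads swing forward as they close: fully open they stand 13 mm farther back than shut.
Start: joints at [-0.869, 0.359, 0.012, 0, -1.224, -0.288], TCP at [0.271, -0.618, 0.405] pointing down, gripper open.
Joint ranges: [-3.07, 3.07], [-1.43, 2.12], [-1.02, 1.25], [-3.03, 1.67], [-3.05, -0], [-3.03, 3.03]. Speed limits (rad/s): [2.39, 2.39, 3.01, 3.14, 3.14, 3.14].

INTERFACE

Orientations are given as a 3x3 rotation matrix whose columns are the frame's x, y, z axes.
In Python, from rig import arm gives the robot as it stands.
- The arm moves only by the tool move_arm, never from a script. Its argument "motion" is a list that holds one entry, the list of rows, each a list of 7 numbers: the shift along the tool's x, y, z in m, then the turn, a rotation vector about the tool's x, y, z in rad, then the finger opening in m, from 0 to 0.0854. In form: [[[tx, ty, tz, ax, ay, az, fingers], ...]]. A call has 1 to 5 rows; each row is the pose to reach, as a shift and turn from the pose commanded when the call began, along the tool's axes at that moment; what a row does not reach only later rows make up. A row lasts 1/8 s, in which the tool goes at most 62.5 mm and 10.7 degrees, less where a joint would pass 70% of its speed; a pose out of reach is approached as far as the arm can. A call with a gripper value outside its range is refused whole. The fingers move at their own pace and stop on an object; "newtons" is the grip in N (left out, the last holds). Time passes only in rows, so rows that repeat a pose let the fingers close. It gives the time, the measured TCP pose, the force and the opening at its end, in the units of the state.
- arm.observe(): the state, without advancing time (a new reading comes with each control period).
- arm.camera(name): name is "scene" or "top"; returns the picture (384x512x3 uint8, red, green, blue); there is no depth.
- arm.camera_info(name): a dict with "intrinsics" (3x3 intrinsics, pixels), "k1" (the pictures are not rectified: a ray, as slopes to the right and down, at radius r is drawn at 1 + k1 r^2 times it, then the intrinsics apply), "view" (4x4, takes a point from world to camera coordinates). Camera axes: x right, y up, looking along -z (the intrinsics and any distortion apply to the point x, -y, -z); pixel columns grow to the right and rows downward; lengths in m; the calibration is good to about 2 mm. A picture is of the moment at which its call begins. camera_info takes no time and is no camera call.
- arm.hand_in(): hands the job in, once; it reports no verdict.
Trained networks look in the newest picture that a camera, given by its name, has taken for a name from the list of things; names that differ only in an ending like _2 or _b are one class to them, and where a whole thing is asked for, a point or a joint stands for the part that bears it (a point fixed in the world has none). Each returns a list of dicts, best first, with "conf" (0 to 1); they miss things now and then, are a little off and sometimes report something else, mostly with a low value. They report only what shows in the picture. A call takes as long as a camera call. They do not tell look-alikes from the thing itself.
- arm.spot_in(camera, target): "bbox" ([left, top, width, height] in pixels, round what is visible of it).
- arm.outline_of(camera, target): "mask" (384x512 bool, what is visible of it) and "bbox" ([left, top, width, height] in pixels, round what is visible of it).
The state is a dict: "time_s": time; "joints": joint angles; "dq": joint speeds; "joint_torque": joint torques, N m; "ee_pos": TCP position; "ee_rot": TCP orientation; "force": force on the tool from outside, world axes, zero at the start; "moment": the same for the moment, N m; "gripper_width": finger opening in m.
Only numpy, scipy, OpenCV 4.12 (cv2) and the standard library are available. Lean on these libraries where they do the work, as an engineer would, in place of code of your own. Each camera call takes 0.05 s, during which the arm holds its last target.

## Working session

There is one attempt and no reset: what is moved stays moved. The work goes in short steps, Python scripts to look and compute and a tool call to move; the robot and the scene stay as the last step left them, time stands still between calls to the robot, and variables do not carry over. Pictures are saved under pics/ and viewed, and the job is handed in when it is done.

Besides the shell and the picture viewer there is one more tool, called after "Emit:" in YAML: its name, and indented under it one key for each argument. move_arm: Moves the arm, as the interface text tells. Its arguments: {"type":"object","properties":{"motion":{"type":"array","items":{"type":"array","items":{"type":"array","items":{"type":"number"}}}},"newtons":{"type":"number"}},"required":["motion"]}

```bash
mkdir -p pics
python3 - <<'E'
from rig import arm
import cv2,numpy as np
for n in("scene","top"):
    im=arm.camera(n); cv2.imwrite(f"pics/{n}0.png",cv2.cvtColor(cv2.resize(im,(800,600),interpolation=cv2.INTER_CUBIC),cv2.COLOR_RGB2BGR))
    np.save(f"pics/{n}0.npy",im)
    i=arm.camera_info(n);print(n,np.round(i["intrinsics"],1).tolist(),i["k1"],np.round(i["view"],3).tolist())
    for t in("broken","tray","tube","sleeve","clip1","objective","loupe","driver"):
        print(t,[(d["bbox"],round(d["conf"],2)) for d in arm.spot_in(n,t)])
s=arm.observe();print(s["time_s"],s["ee_pos"],s["ee_rot"],s["force"],s["gripper_width"])
E
ls
```

```text
scene [[469.4, 0.0, 251.3], [0.0, 469.4, 192.7], [0.0, 0.0, 1.0]] -0.032898136095598565 [[0.171, 0.985, -0.005, -0.067], [-0.535, 0.097, 0.839, 0.217], [0.828, -0.141, 0.543, -1.76], [0.0, 0.0, 0.0, 1.0]]
broken [([197.4, 266.8, 12.6, 18.8], 0.7), ([237.3, 254.6, 11.3, 21.1], 0.68), ([200.6, 219.1, 19.3, 9.0], 0.55), ([258.2, 228.3, 15.2, 22.0], 0.44)]
tray [([263.7, 177.4, 46.4, 31.2], 0.69), ([353.7, 169.3, 13.3, 10.0], 0.62)]
tube [([363.4, 171.0, 15.2, 22.9], 0.76), ([112.5, 201.2, 9.7, 33.0], 0.18)]
sleeve [([292.6, 246.1, 9.2, 14.2], 0.61), ([346.0, 183.9, 41.1, 47.0], 0.55), ([365.8, 167.5, 11.7, 22.2], 0.27)]
clip1 [([145.3, 199.6, 21.6, 18.4], 0.69), ([157.2, 228.1, 15.9, 16.6], 0.66), ([192.2, 193.3, 15.3, 16.2], 0.65)]
objective [([202.6, 218.2, 13.4, 11.4], 0.67), ([344.6, 181.5, 39.8, 49.6], 0.54)]
loupe [([354.9, 168.5, 13.3, 13.4], 0.64), ([192.7, 193.6, 16.4, 18.9], 0.32), ([266.4, 175.4, 44.0, 30.3], 0.31)]
driver [([110.6, 197.7, 13.5, 36.0], 0.68)]
top [[449.5, 0.0, 247.7], [0.0, 449.5, 195.1], [0.0, 0.0, 1.0]] -0.0043265149369427275 [[-0.011, -1.0, 0.002, -0.031], [0.994, -0.011, 0.107, -0.588], [-0.107, 0.004, 0.994, -1.199], [0.0, 0.0, 0.0, 1.0]]
broken [([295.2, 129.6, 8.0, 19.0], 0.68), ([280.2, 198.7, 14.7, 13.0], 0.64), ([259.4, 136.4, 9.7, 13.6], 0.6)]
tray [([174.2, 229.6, 50.9, 46.2], 0.89), ([373.1, 202.7, 12.6, 51.3], 0.52)]
tube [([114.2, 183.8, 13.9, 10.6], 0.56)]
sleeve [([110.2, 175.4, 43.0, 42.7], 0.85)]
clip1 [([322.9, 187.1, 17.6, 18.5], 0.68), ([288.5, 240.4, 14.9, 15.3], 0.59), ([285.9, 199.8, 6.7, 12.8], 0.35)]
objective []
loupe [([99.4, 263.4, 16.7, 13.2], 0.59)]
driver [([372.5, 203.5, 13.0, 54.6], 0.52)]
0.9 [ 0.27135817 -0.61803411  0.40474247] [[ 4.51285934e-05 -9.15625269e-01 -4.02032790e-01]
 [-3.09336199e-05 -4.02032792e-01  9.15625269e-01]
 [-9.99999999e-01 -2.88845510e-05 -4.64667785e-05]] [ 0.3416019  -0.10467907 -0.9432954 ] 0.0856669044088275
pics
```

View pics/scene0.png

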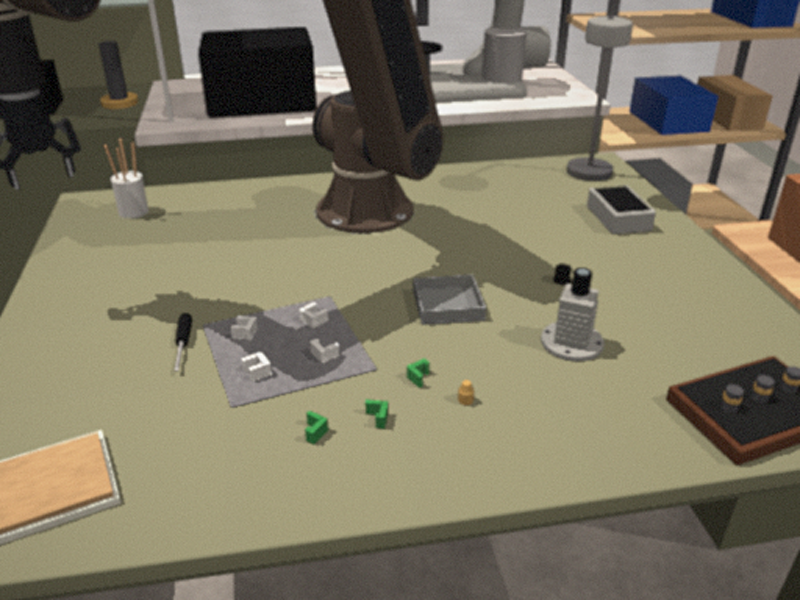

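View pics/top0.png

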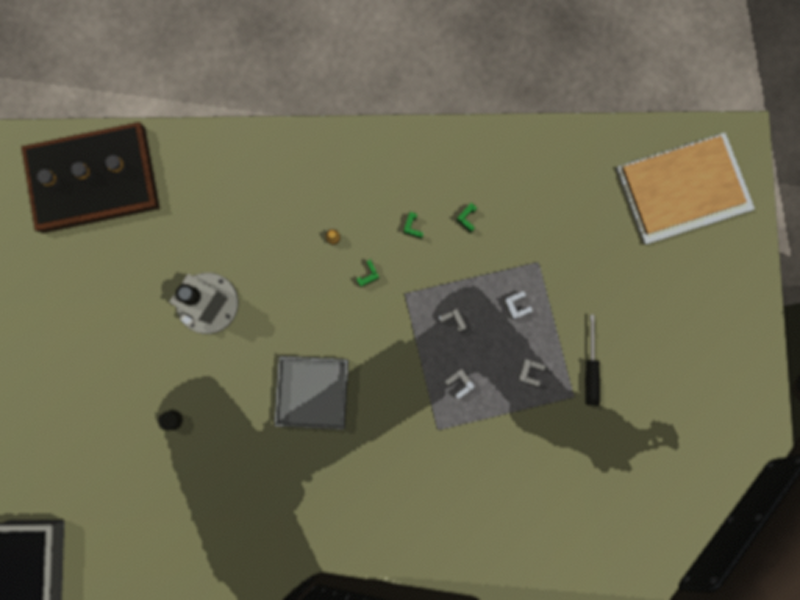

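Run:
```python
import cv2,numpy as np
a=np.load("pics/top0.npy")[110:270,245:350]; b=np.load("pics/scene0.npy")[180:300,130:290]
a=cv2.resize(a,None,fx=3.75,fy=3.75,interpolation=cv2.INTER_CUBIC);b=cv2.resize(b,None,fx=5,fy=5,interpolation=cv2.INTER_CUBIC)
cv2.imwrite("pics/ctop.png",a[:,:,::-1]);cv2.imwrite("pics/cscene.png",b[:,:,::-1])
```

```text
(no output)
```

View pics/ctop.png

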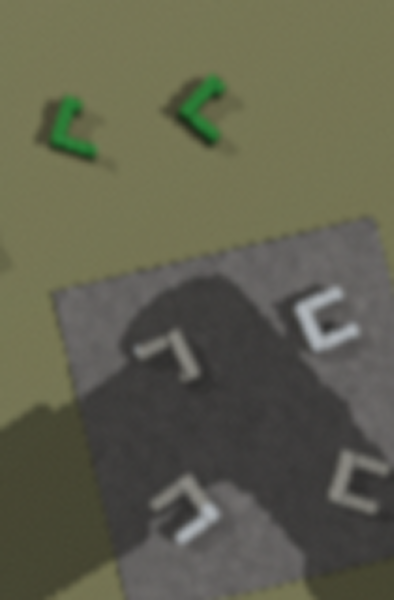

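View pics/cscene.png

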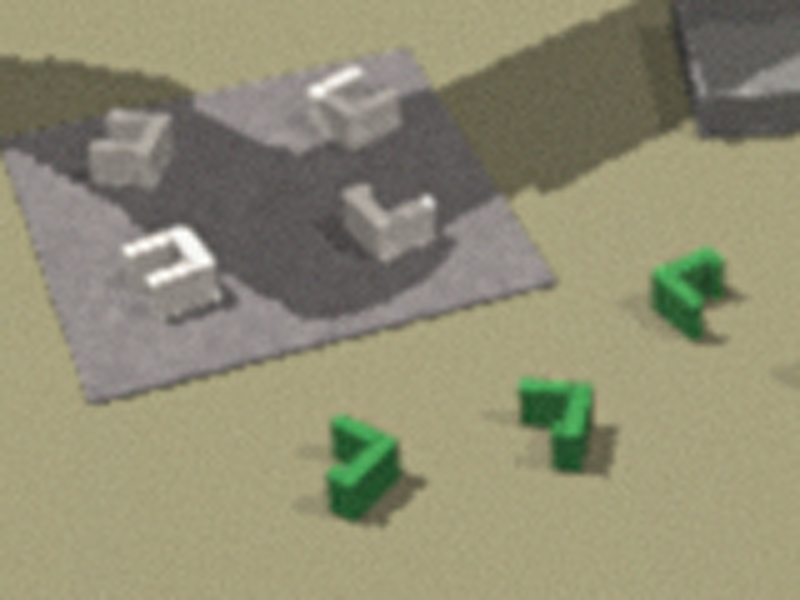

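The good clips on the mat sit in the top picture at about (332,195), (294,246) and (340,239). The look-alikes are three green L clips off the mat, at about (264,144), (299,139) and (235,175). The only grey L on the mat is at (290,204) in top and (208,224) in scene, so that is the broken one. Next I'll measure it.

```bash
cat > h.py <<'E'
import numpy as np,cv2
from rig import arm
from scipy.optimize import minimize,least_squares
I={n:arm.camera_info(n) for n in("scene","top")}
def proj(n,P):
    P=np.atleast_2d(P);V=np.array(I[n]["view"]);c=P@V[:3,:3].T+V[:3,3]
    s=np.c_[c[:,0],-c[:,1]]/-c[:,2:3]
    s=s*(1+I[n]["k1"]*(s**2).sum(1,keepdims=True));K=np.array(I[n]["intrinsics"])
    return s@K[:2,:2].T+K[:2,2]
def tri(px):
    f=lambda X:np.concatenate([proj(n,X)[0]-p for n,p in px.items()])
    r=least_squares(f,[.6,0,.05],x_scale=.1);return r.x,np.abs(r.fun).max()
def hit(n,p,z):
    r=least_squares(lambda q:proj(n,[q[0],q[1],z])[0]-p,[.6,0]);return r.x
S=4
def render(n,polys,off):  # polys: list of (Nx3 pts) convex parts -> AA mask in crop
    x0,y0,w,h=off;m=np.zeros((h*S,w*S),np.uint8)
    for P in polys:
        q=(proj(n,P)-[x0,y0]+.5)*S
        cv2.fillConvexPoly(m,cv2.convexHull(np.round(q).astype(np.int32)),255)
    return cv2.resize(m,(w,h),interpolation=cv2.INTER_AREA)/255.
def box(x0,x1,y0,y1,z0,z1):
    return np.array([[x,y,z] for x in(x0,x1) for y in(y0,y1) for z in(z0,z1)],float)
def place(P,x,y,z,a):
    c,s=np.cos(a),np.sin(a);return P@np.array([[c,-s,0],[s,c,0],[0,0,1]]).T+[x,y,z]
BR=[box(-.018,-.008,-.019,.019,0,.025),box(-.008,.018,-.019,-.0105,0,.025),box(-.008,-.003,.0105,.019,0,.025)]
def show(n,im,name,pts=(),c=None,f=1):
    pass
E
python3 - <<'E'
from h import *
for n,t,near in [("top","broken",(290,204)),("scene","broken",(208,224)),("top","tube",(120,188)),("scene","tube",(372,178)),("top","tray",(200,252)),("scene","tray",(287,192)),("top","sleeve",(131,196)),("scene","sleeve",(366,207))]:
    im=arm.camera(n);np.save(f"pics/{n}1.npy",im)
    ds=arm.outline_of(n,t)
    for d in ds:
        b=d["bbox"];c=(b[0]+b[2]/2,b[1]+b[3]/2)
        if np.hypot(c[0]-near[0],c[1]-near[1])<14:
            np.save(f"pics/m_{n}_{t}.npy",d["mask"]);ys,xs=np.nonzero(d["mask"]);print(n,t,round(d["conf"],2),b,xs.mean().round(1),ys.mean().round(1),len(xs));break
    else: print(n,t,"none",[d["bbox"] for d in ds])
print(arm.observe()["time_s"])
E
```

```text
top broken 0.62 [282.4, 196.4, 12.7, 14.6] 290.7 204.0 94
scene broken 0.73 [199.0, 219.8, 18.0, 10.9] 207.3 224.4 170
top tube 0.5 [114.3, 181.7, 14.7, 9.4] 119.7 188.5 176
scene tube 0.56 [362.8, 170.7, 15.9, 23.5] 371.5 181.0 223
top tray 0.72 [174.8, 230.1, 49.2, 47.6] 198.8 251.4 1980
scene tray 0.83 [265.5, 176.3, 46.8, 34.1] 287.0 191.6 1205
top sleeve none []
scene sleeve 0.86 [345.1, 185.5, 41.3, 48.3] 367.5 210.4 1289
1.7
```

Run:
```python
from h import *
CROP={"broken":{"top":(270,185,40,40),"scene":(185,205,45,40)},
"tube":{"top":(95,165,50,45),"scene":(345,155,55,55)},"tray":{"top":(165,220,70,70),"scene":(250,165,75,60)}}
def cyl(r,z0,z1):
    a=np.linspace(0,2*np.pi,40);return np.array([[r*np.cos(t),r*np.sin(t),z] for t in a for z in(z0,z1)])
def fit(name,parts,x0,free,cams=("top","scene")):
    M={};
    for n in cams:
        x,y,w,h=CROP[name][n];M[n]=np.load(f"pics/m_{n}_{name}.npy")[y:y+h,x:x+w].astype(float)
    def cost(q):
        p=np.array(x0,float);p[free]=q;e=0
        for n in cams:
            R=render(n,[place(P,*p) for P in parts],CROP[name][n])
            e+=np.abs(R-M[n]).sum()/M[n].sum()
        return e
    best=None
    q0=np.array(x0,float)[free]
    for d in (.006,.003,.0015):
        sim=[q0]+[q0+np.eye(len(q0))[i]*(d if free[i]<3 else .2) for i in range(len(q0))]
        r=minimize(cost,q0,method="Nelder-Mead",options=dict(initial_simplex=sim,xatol=1e-5,fatol=1e-4));q0=r.x
    return r
b,e=tri({"top":(290.7,204),"scene":(207.3,224.4)});print("broken tri",b,e)
for cams in(("top",),("scene",),("top","scene")):
    best=min((fit("broken",BR,[b[0],b[1],.004,a],[0,1,3],cams) for a in np.arange(0,6.28,.785)),key=lambda r:r.fun);print(cams,best.x.round(4),round(best.fun,3))
best=fit("broken",BR,[best.x[0],best.x[1],.004,best.x[2]],[0,1,2,3]);print("free z",best.x.round(4),best.fun)
t,e=tri({"top":(119.7,188.5),"scene":(371.5,181)});print("tube tri",t,e)
T=[cyl(.016,-.02,.02),cyl(.014,-.026,-.02)]
for cams in(("top",),("scene",),("top","scene")):
    r=fit("tube",T,[t[0],t[1],.128,0],[0,1],cams);print(cams,r.x.round(4),round(r.fun,3))
r=fit("tube",T,[t[0],t[1],.128,0],[0,1,2]);print("free z",r.x.round(4),r.fun)
t,e=tri({"top":(198.8,251.4),"scene":(287,191.6)});print("tray tri",t,e)
r=fit("tray",[box(-.06,.06,-.06,.06,0,.03)],[t[0],t[1],0,0],[0,1,3]);print(r.x.round(4),r.fun)
```

```text
broken tri [ 0.56385451 -0.15310266  0.01697704] 1.0631415171989715
('top',) [ 0.5567 -0.1512  2.0522] 0.226
('scene',) [ 0.5554 -0.1497  1.9425] 0.154
('top', 'scene') [ 0.5566 -0.1503  1.995 ] 0.421
free z [ 0.5566 -0.1503  0.004   1.995 ] 0.42064885027853444
tube tri [0.59812056 0.28664005 0.12622121] 0.03802467872651505
('top',) [0.5979 0.2859] 0.094
('scene',) [0.5965 0.2865] 0.109
('top', 'scene') [0.5976 0.2859] 0.221
free z [0.5978 0.2857 0.1289] 0.21212101228587643
tray tri [0.43634342 0.0994946  0.01180799] 0.3533661279911371
[ 0.4369  0.098  -0.0508] 0.10085313307182969
```

Run:
```python
from h import *
def ov(n,polys,c,f):
    im=np.load(f"pics/{n}1.npy");x,y,w,h=c
    im=cv2.resize(im[y:y+h,x:x+w],None,fx=f,fy=f,interpolation=cv2.INTER_CUBIC)[:,:,::-1].copy()
    for P in polys:
        q=(proj(n,P)-[x,y]+.5)*f
        cv2.polylines(im,[np.round(q).astype(np.int32)],True,(0,0,255),1)
    return im
o=np.array([[-.018,-.019],[.018,-.019],[.018,-.0105],[-.008,-.0105],[-.008,.0105],[-.003,.0105],[-.003,.019],[-.018,.019]])
B=[place(np.c_[o,np.full(8,z)],.5566,-.1503,.004,1.995) for z in(0,.025)]
a=np.linspace(0,6.28,40)
T=[np.c_[.5976+r*np.cos(a),.2859+r*np.sin(a),0*a+z] for r,z in((.016,.148),(.016,.108),(.014,.102),(.055,.0))]
out=np.vstack([np.hstack([ov("top",B,(272,187,38,28),10),ov("scene",B,(190,208,38,28),10)]),np.hstack([ov("top",T,(100,160,76,60),5),ov("scene",T,(335,160,76,60),5)])])
print(out.shape);cv2.imwrite("pics/ov1.png",out)
```

```text
(580, 760, 3)
```

View pics/ov1.png

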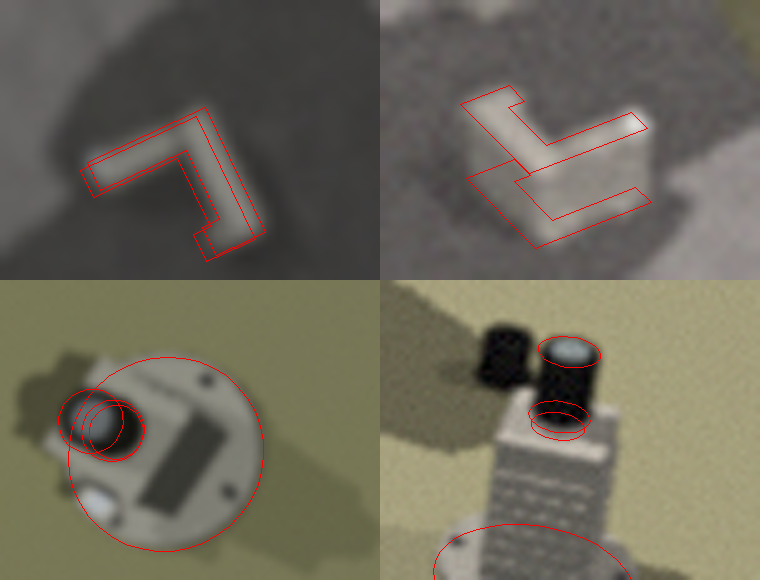

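```bash
cat > g.py <<'E'
import sys
from h import *
from scipy.spatial.transform import Rotation as Ro
def go(pos,zdir):
    s=arm.observe();R=np.array(s["ee_rot"]);p=np.array(s["ee_pos"])
    z=np.r_[np.array(zdir)/np.linalg.norm(zdir),0];x=np.array([0,0,-1.]);T=np.c_[x,np.cross(z,x),z]
    print("t",s["time_s"],"shift",(R.T@(np.array(pos)-p)).round(4),"turn",Ro.from_matrix(R.T@T).as_rotvec().round(4),"w",round(s["gripper_width"],4),"F",np.round(s["force"],1),"M",np.round(s["moment"],2),"p",p.round(4),"q",np.round(s["joints"],2))
if __name__=="__main__":
    a=list(map(float,sys.argv[1:]));go(a[:3],a[3:5])
E
python3 g.py .562 -.162 .30 -.911 -.411
```

```text
t 1.7 shift [ 0.1047 -0.4495  0.3007] turn [-1.5808e+00 -1.0000e-04 -0.0000e+00] w 0.0856 F [ 0.4 -0.1  0.2] M [-0.01  0.   -0.04] p [ 0.2714 -0.618   0.4047] q [-0.87  0.36  0.01  0.   -1.22 -0.29]
```

Emit:
move_arm:
  motion:
    - [[0.01, -0.045, 0.03, -0.16, 0, 0, 0.07], [0.02, -0.09, 0.06, -0.32, 0, 0, 0.07], [0.03, -0.135, 0.09, -0.48, 0, 0, 0.07], [0.04, -0.18, 0.12, -0.64, 0, 0, 0.07], [0.05, -0.225, 0.15, -0.8, 0, 0, 0.07]]

```text
time_s: 2.33
ee_pos: [0.4178, -0.3887, 0.3547]
ee_rot: [[0.001, -0.345, -0.939], [-0.0, -0.939, 0.345], [-1.0, 0.0, -0.001]]
force: [0.2, 0.4, -0.1]
gripper_width: 0.0699
```

```bash
python3 g.py .562 -.162 .30 -.911 -.411
```

```text
t 2.325 shift [ 0.0547 -0.2625 -0.0572] turn [-7.756e-01 -5.000e-04 -3.000e-04] w 0.0699 F [ 0.2  0.4 -0.1] M [-0.04 -0.12 -0.  ] p [ 0.4178 -0.3887  0.3547] q [-0.41  0.23 -0.29  0.   -1.05  0.05]
```

Emit:
move_arm:
  motion:
    - [[0.012, -0.055, -0.012, -0.16, 0, 0, 0.07], [0.024, -0.11, -0.024, -0.32, 0, 0, 0.07], [0.036, -0.165, -0.036, -0.48, 0, 0, 0.07], [0.048, -0.22, -0.048, -0.64, 0, 0, 0.07], [0.055, -0.262, -0.057, -0.776, 0, 0, 0.07]]

```text
time_s: 2.95
ee_pos: [0.563, -0.1626, 0.2993]
ee_rot: [[-0.0, 0.412, -0.911], [-0.0, -0.911, -0.412], [-1.0, 0.0, 0.0]]
force: [0.2, -0.9, -0.0]
gripper_width: 0.0698
```

```bash
python3 g.py .562 -.162 .18 -.911 -.411
```

```text
t 2.95 shift [ 0.1193 -0.001   0.0007] turn [ 0.0011  0.0001 -0.    ] w 0.0698 F [ 0.2 -0.9 -0. ] M [-0.13 -0.02 -0.03] p [ 0.563  -0.1626  0.2993] q [ 0.05  0.3  -0.33  0.   -0.94  0.37]
```

Emit:
move_arm:
  motion:
    - [[0.04, 0, 0, 0, 0, 0, 0.07], [0.075, -0.001, 0.001, 0, 0, 0, 0.07], [0.1, -0.001, 0.001, 0, 0, 0, 0.07], [0.119, -0.001, 0.001, 0, 0, 0, 0.07], [0.119, -0.001, 0.001, 0, 0, 0, 0.07]]

```text
time_s: 3.58
ee_pos: [0.5602, -0.1641, 0.1794]
ee_rot: [[-0.003, 0.407, -0.914], [-0.0, -0.914, -0.407], [-1.0, -0.001, 0.003]]
force: [-0.1, -0.4, 0.3]
gripper_width: 0.0702
```

```bash
python3 g.py .562 -.162 .18 -.911 -.411;python3 - <<'E'
from h import *
o=[]
for n,c in(("top",(250,170,80,70)),("scene",(170,180,80,70))):
    im=arm.camera(n);x,y,w,h=c;o.append(cv2.resize(im[y:y+h,x:x+w],None,fx=5,fy=5,interpolation=cv2.INTER_CUBIC))
cv2.imwrite("pics/g1.png",np.hstack(o)[:,:,::-1])
E
```

```text
t 3.575 shift [-0.0006 -0.0012 -0.0025] turn [-0.0049  0.0028  0.0012] w 0.0702 F [-0.1 -0.4  0.3] M [-0.01  0.03 -0.01] p [ 0.5602 -0.1641  0.1794] q [ 0.05  0.45 -0.44 -0.   -0.68  0.37]
```

View pics/g1.png

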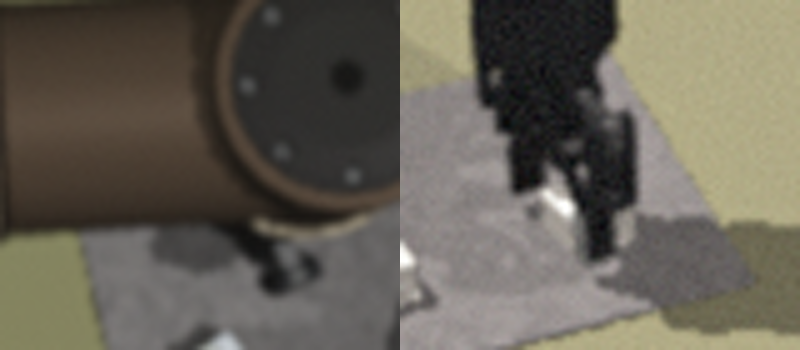

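The scene crop shows the fingers straddling the clip's back bar, with the arm end showing at crop (550,205). Nothing is touching. Closing now.

Emit:
move_arm:
  motion:
    - [[0, 0, 0, 0, 0, 0, 0.03], [0, 0, 0, 0, 0, 0, 0.025], [0, 0, 0, 0, 0, 0, 0.025], [0, 0, 0, 0, 0, 0, 0.025], [0, 0, 0, 0, 0, 0, 0.025]]
  newtons: 35

```text
time_s: 4.3
ee_pos: [0.5612, -0.1641, 0.1819]
ee_rot: [[0.002, 0.407, -0.913], [-0.0, -0.913, -0.407], [-1.0, 0.001, -0.002]]
force: [-1.2, 0.3, 7.3]
gripper_width: 0.0371
```

```bash
python3 g.py .437 .098 .28 -.911 -.411
```

```text
t 4.3 shift [-0.0984 -0.2899  0.0065] turn [-0.0044 -0.0017 -0.0009] w 0.0371 F [-1.2  0.3  7.3] M [0.3  0.33 0.03] p [ 0.5612 -0.1641  0.1819] q [ 0.05  0.45 -0.44  0.   -0.68  0.37]
```

Emit:
move_arm:
  motion:
    - [[-0.02, 0, 0, 0, 0, 0, 0.025], [-0.05, 0, 0, 0, 0, 0, 0.025], [-0.09, 0, 0, 0, 0, 0, 0.025], [-0.1, 0, 0, 0, 0, 0, 0.025]]

```text
time_s: 4.8
ee_pos: [0.5614, -0.1642, 0.2838]
ee_rot: [[0.005, 0.407, -0.913], [-0.0, -0.913, -0.407], [-1.0, 0.002, -0.004]]
force: [1.0, -0.6, -0.1]
gripper_width: 0.0369
```

```bash
python3 g.py .437 .098 .28 -.911 -.411;python3 - <<'E'
from h import *
o=[]
for n,c in(("top",(240,160,100,95)),("scene",(160,150,100,95))):
    im=arm.camera(n);x,y,w,h=c;o.append(cv2.resize(im[y:y+h,x:x+w],None,fx=4,fy=4,interpolation=cv2.INTER_CUBIC))
cv2.imwrite("pics/g2.png",np.hstack(o)[:,:,::-1])
E
```

```text
t 4.8 shift [ 0.0031 -0.2901  0.0069] turn [-0.0045 -0.0043 -0.0021] w 0.0369 F [ 1.  -0.6 -0.1] M [ 0.02  0.01 -0.  ] p [ 0.5614 -0.1642  0.2838] q [ 0.05  0.32 -0.35  0.   -0.9   0.37]
```

View pics/g2.png

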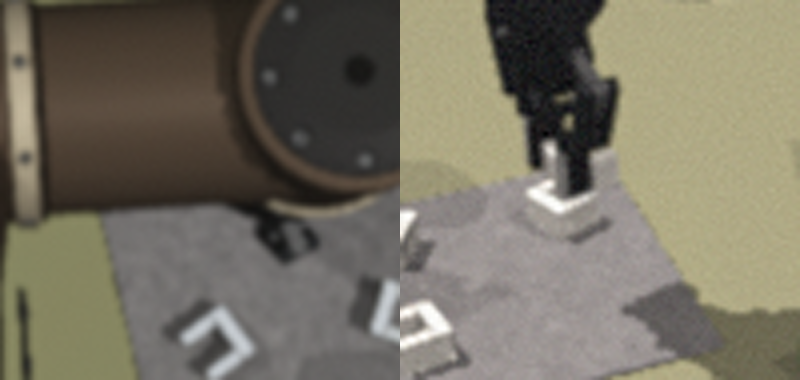

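The L no longer shows at (207,224) in scene. Its ends show beside the fingers, and the U at scene (201,201) is the good clip behind. Held at 37 mm; on to the tray.

```bash
python3 g.py .442 .086 .28 -.911 -.411
```

```text
t 4.9 shift [ 0.0018 -0.2769  0.0069] turn [-0.0048 -0.0026 -0.001 ] w 0.0374 F [-0.6  0.  -1. ] M [-0.01 -0.01  0.  ] p [ 0.5609 -0.1641  0.2821] q [ 0.05  0.32 -0.35 -0.   -0.9   0.37]
```

Emit:
move_arm:
  motion:
    - [[0.0, -0.04, 0.001, 0, 0, 0, 0.025], [0.0, -0.1, 0.003, 0, 0, 0, 0.025], [0.0, -0.16, 0.005, 0, 0, 0, 0.025], [0.0, -0.22, 0.007, 0, 0, 0, 0.025], [0.002, -0.277, 0.007, 0, 0, 0, 0.025]]

```text
time_s: 5.52
ee_pos: [0.4402, 0.0872, 0.2777]
ee_rot: [[-0.001, 0.407, -0.914], [-0.001, -0.914, -0.407], [-1.0, 0.0, 0.001]]
force: [1.5, 0.4, 0.0]
gripper_width: 0.0368
```

```bash
python3 g.py .442 .086 .192 -.911 -.411
```

```text
t 5.525 shift [ 0.0857  0.0019 -0.0013] turn [-0.0051  0.0014 -0.    ] w 0.0368 F [1.5 0.4 0. ] M [ 0.11 -0.2   0.  ] p [0.4402 0.0872 0.2777] q [ 0.64  0.12 -0.64 -0.   -0.81 -0.22]
```

Emit:
move_arm:
  motion:
    - [[0.03, 0, 0, 0, 0, 0, 0.025], [0.06, 0, 0, 0, 0, 0, 0.025], [0.08, 0, 0, 0, 0, 0, 0.025], [0.086, 0, 0, 0, 0, 0, 0.025], [0.086, 0, 0, 0, 0, 0, 0.025]]

```text
time_s: 6.15
ee_pos: [0.4415, 0.0858, 0.1922]
ee_rot: [[-0.001, 0.407, -0.914], [-0.001, -0.914, -0.407], [-1.0, 0.0, 0.002]]
force: [0.7, -0.5, -1.1]
gripper_width: 0.0372
```

Emit:
move_arm:
  motion:
    - [[0, 0, 0, 0, 0, 0, 0.055], [0, 0, 0, 0, 0, 0, 0.055], [0, 0, 0, 0, 0, 0, 0.055], [0, 0, 0, 0, 0, 0, 0.055]]

```text
time_s: 6.65
ee_pos: [0.4417, 0.0861, 0.193]
ee_rot: [[0.0, 0.407, -0.914], [0.0, -0.914, -0.407], [-1.0, -0.0, -0.001]]
force: [0.5, -1.0, -0.1]
gripper_width: 0.0548
```

Emit:
move_arm:
  motion:
    - [[-0.03, 0, 0, 0, 0, 0, 0.055], [-0.08, 0, 0, 0, 0, 0, 0.055], [-0.13, 0, 0, 0, 0, 0, 0.055], [-0.15, 0, 0, 0, 0, 0, 0.055], [-0.15, 0, 0, 0, 0, 0, 0.055]]

```text
time_s: 7.28
ee_pos: [0.4419, 0.0862, 0.3444]
ee_rot: [[0.003, 0.407, -0.913], [0.002, -0.913, -0.407], [-1.0, -0.001, -0.004]]
force: [-0.5, 0.5, -1.5]
gripper_width: 0.0549
```

```bash
python3 g.py .5976 .2859 .33 -.911 -.411;python3 - <<'E'
from h import *
o=[]
for n,c in(("top",(160,210,100,95)),("scene",(240,150,100,95))):
    im=arm.camera(n);x,y,w,h=c;o.append(cv2.resize(im[y:y+h,x:x+w],None,fx=4,fy=4,interpolation=cv2.INTER_CUBIC))
cv2.imwrite("pics/g3.png",np.hstack(o)[:,:,::-1])
E
```

```text
t 7.275 shift [ 0.0154 -0.119  -0.2235] turn [-0.0047 -0.004   0.0007] w 0.0549 F [-0.5  0.5 -1.5] M [-0.03  0.04  0.01] p [0.4419 0.0862 0.3444] q [ 0.63  0.03 -0.55  0.   -0.98 -0.21]
```

View pics/g3.png

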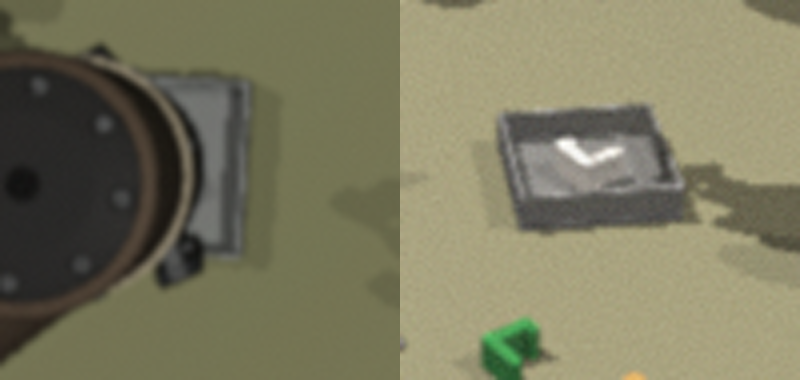

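The scene crop shows the L lying flat inside the tray at about (289,188), with its arm and stub visible. Next I'll refine the tube axis from the first, unobstructed pictures.

Run:
```python
from h import *
im=np.load("pics/scene1.npy").astype(float).mean(2); 
print(im[168:196,356:386].round(0).astype(int))
im=np.load("pics/top1.npy").astype(float).mean(2)
print(im[178:200,106:136].astype(int))
```

```text
[[146 131 111 108 112 122 132 143 148 149 153 149 151 148 152 151 147 153
  152 150 150 146 151 152 149 151 144 148 153 145]
 [108  80  62  58  56  67  84  98 114 139 149 148 153 151 153 151 153 151
  153 150 153 152 151 152 149 148 147 151 146 148]
 [ 58  27  24  19  20  19  27  44  74 112 145 157 149 140 141 142 144 139
  144 141 150 148 152 150 151 153 151 149 147 149]
 [ 37  15  19   6  23  15   6  22  37  86 130 148 126 105 100 103 109 114
  110 116 133 143 148 151 149 145 147 149 148 151]
 [ 31  10  17  28  18   8  27  14  25  69 112 120  88  86 114 127 135 129
  123 103 102 117 133 149 149 151 147 150 145 150]
 [ 23  16  18  16  25  27  24  18  32  69  95  88  63  99 134 150 145 143
  148 131 111  86 109 137 152 150 152 148 152 148]
 [ 25  15   4  16  13  20  18  14  37  83  92  55  44  87 126 139 150 144
  144 143 112  63  81 128 151 154 149 147 146 148]
 [  8  13  22  12  18  15  18   5  47  99 107  55  16  50  82 101 111 115
  119 113  84  43  62 122 148 151 151 149 152 146]
 [  2  16  15  22  14  18  14  12  57 101 114  53  15  28  35  52  61  70
   68  62  40  20  67 117 
[... 4451 characters left out ...]
 72  52  39  34  33  40
   48  59  83 106 117 121 121 118 108  86  65  55]
 [109 107 103  98 104 113 123 132 138 139 136 127 111  95  81  72  71  76
   83  90 106 118 119 121 120 114  95  71  56  54]
 [109 109 107 105 106 104 107 120 131 138 139 139 135 127 119 112 110 111
  112 113 117 120 120 120 116 102  78  61  55  55]
 [108 108 108 108 107 102  96 109 126 133 136 138 140 139 137 135 132 131
  127 126 124 122 122 119 109  86  65  55  54  53]
 [109 110 109 109 109 101  91 104 122 127 126 129 134 139 140 141 140 137
  136 134 132 130 127 117  96  71  57  54  55  54]
 [108 108 109 109 107 100  87  93 108 112 109 111 120 129 134 138 139 139
  139 138 138 136 129 108  80  60  54  54  55  54]]
```

```bash
python3 - <<'E'
from h import *
a=(117.8,187.4);b=(372.7,173.2)
print(hit("top",np.array(a),.148),hit("scene",np.array(b),.148),tri({"top":a,"scene":b}))
E
python3 g.py .5976 .2859 .34 -.911 -.411
```

```text
[0.59820757 0.28533986] [0.59479233 0.28813236] (array([0.59819455, 0.28552485, 0.15003804]), np.float64(0.33700159282011555))
t 7.375 shift [ 0.0021 -0.1192 -0.2242] turn [-0.0051  0.0004  0.0003] w 0.0552 F [-0.  -0.1 -0.4] M [-0.02  0.01 -0.02] p [0.4412 0.0858 0.3422] q [ 0.63  0.04 -0.55 -0.   -0.98 -0.21]
```

Emit:
move_arm:
  motion:
    - [[-0.01, -0.03, -0.05, 0, 0, 0, 0.075], [-0.01, -0.055, -0.1, 0, 0, 0, 0.075], [-0.01, -0.08, -0.15, 0, 0, 0, 0.075], [-0.01, -0.105, -0.2, 0, 0, 0, 0.075], [-0.01, -0.119, -0.224, 0, 0, 0, 0.075]]

```text
time_s: 8.0
ee_pos: [0.5991, 0.2878, 0.3495]
ee_rot: [[-0.003, 0.407, -0.913], [-0.003, -0.913, -0.407], [-1.0, 0.001, 0.004]]
force: [-0.2, -0.0, -0.0]
gripper_width: 0.0753
```

Emit:
move_arm:
  motion:
    - [[0, 0, 0, 0, 0, 0, 0.075], [0, 0, 0, 0, 0, 0, 0.075], [0, 0, 0, 0, 0, 0, 0.075]]

```text
time_s: 8.38
ee_pos: [0.5973, 0.2851, 0.3525]
ee_rot: [[-0.001, 0.407, -0.914], [-0.0, -0.914, -0.407], [-1.0, 0.0, 0.001]]
force: [-0.9, -0.3, 0.5]
gripper_width: 0.0749
```

```bash
for i in 1 2; do python3 g.py .5978 .286 .288 -.911 -.411;python3 - <<'E'
from h import *
o=[]
for n,c in(("top",(80,150,90,85)),("scene",(325,125,90,85))):
    im=arm.camera(n);x,y,w,h=c;o.append(cv2.resize(im[y:y+h,x:x+w],None,fx=4.4,fy=4.4,interpolation=cv2.INTER_CUBIC))
cv2.imwrite("pics/g4.png",np.hstack(o)[:,:,::-1])
E
done
```

```text
t 8.375 shift [ 0.0645 -0.0006 -0.0008] turn [-0.0052  0.0007 -0.0001] w 0.0749 F [-0.9 -0.3  0.5] M [-0.04  0.02  0.01] p [0.5973 0.2851 0.3525] q [ 0.74  0.37 -0.09 -0.   -1.11 -0.32]
t 8.475 shift [ 0.0651 -0.0006 -0.0006] turn [-0.0051 -0.0003  0.0001] w 0.075 F [ 0.  -0.4  0.2] M [0.01 0.05 0.03] p [0.5975 0.2852 0.3531] q [ 0.74  0.37 -0.09 -0.   -1.11 -0.32]
```

View pics/g4.png

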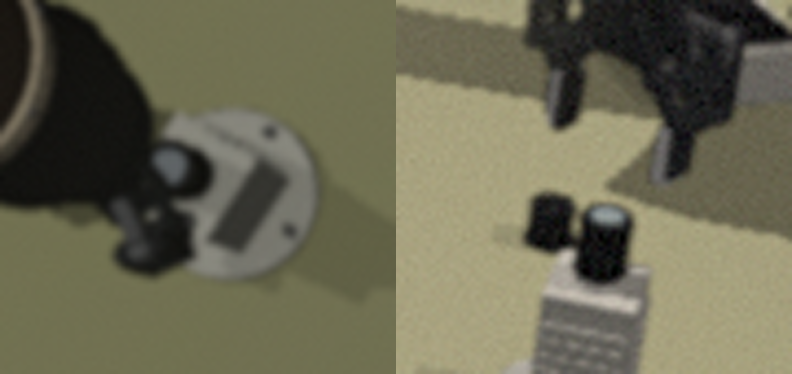

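Run:
```python
from h import *
c=np.array([.5975,.2852,.353-.163]);j=np.array([.914,.407,0]);y=np.array([.407,-.914,0])
for n,o in(("scene",(325,125)),("top",(80,150))):
  for s in(-1,1):
    for w in (-.011,.011):
      print(n,s,w,((proj(n,c+s*j*.0375+w*y)[0]-o+.5)*4.4+(396 if n=="scene" else 0,0)).round())
```

```text
scene -1 -0.011 [582. 125.]
scene -1 0.011 [555. 135.]
scene 1 -0.011 [677. 176.]
scene 1 0.011 [650. 187.]
top -1 -0.011 [155. 229.]
top -1 0.011 [192. 213.]
top 1 -0.011 [101. 105.]
top 1 0.011 [139.  88.]
```

The fingers appear where the arm pose predicts them in scene, to about 1 px, and they straddle the head at scene (373,174). Descending.

Emit:
move_arm:
  motion:
    - [[0.02, 0, 0, 0, 0, 0, 0.075], [0.04, 0, 0, 0, 0, 0, 0.075], [0.055, 0, 0, 0, 0, 0, 0.075], [0.065, -0.001, -0.001, 0, 0, 0, 0.075], [0.065, -0.001, -0.001, 0, 0, 0, 0.075]]

```text
time_s: 9.2
ee_pos: [0.5983, 0.2872, 0.2871]
ee_rot: [[-0.001, 0.407, -0.913], [-0.001, -0.913, -0.407], [-1.0, 0.0, 0.001]]
force: [-1.0, -0.2, 0.2]
gripper_width: 0.075
```

Emit:
move_arm:
  motion:
    - [[0, 0, 0, 0, 0, 0, 0.05], [0, 0, 0, 0, 0, 0, 0.042], [0, 0, 0, 0, 0, 0, 0.042], [0, 0, 0, 0, 0, 0, 0.038], [0, 0, 0, 0, 0, 0, 0.036]]
  newtons: 20

```text
time_s: 9.82
ee_pos: [0.5984, 0.2872, 0.2878]
ee_rot: [[0.0, 0.407, -0.913], [0.0, -0.913, -0.407], [-1.0, -0.0, -0.0]]
force: [0.0, 0.7, 0.1]
gripper_width: 0.036
```

```bash
python3 g.py .5978 .286 .288 -.911 -.411;python3 - <<'E'
from h import *
o=[]
for n,c in(("top",(80,150,90,85)),("scene",(325,125,90,85))):
    im=arm.camera(n);x,y,w,h=c;o.append(cv2.resize(im[y:y+h,x:x+w],None,fx=4.4,fy=4.4,interpolation=cv2.INTER_CUBIC))
cv2.imwrite("pics/g5.png",np.hstack(o)[:,:,::-1])
E
```

```text
t 9.825 shift [-0.0002  0.0009  0.001 ] turn [-0.0048 -0.0001  0.    ] w 0.036 F [0.  0.7 0.1] M [ 0.04 -0.01  0.01] p [0.5984 0.2872 0.2878] q [ 0.74  0.43 -0.16  0.   -0.98 -0.32]
```

View pics/g5.png

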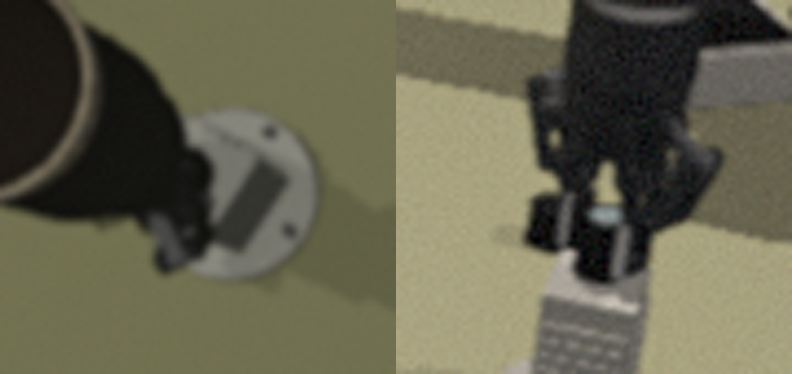

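Emit:
move_arm:
  motion:
    - [[0, 0, 0, 0, 0, 0, 0.033], [0, 0, 0, 0, 0, 0, 0.03], [0, 0, 0, 0, 0, 0, 0.027], [0, 0, 0, 0, 0, 0, 0.027]]
  newtons: 25

```text
time_s: 10.42
ee_pos: [0.5985, 0.2873, 0.2879]
ee_rot: [[0.001, 0.407, -0.913], [0.0, -0.913, -0.407], [-1.0, -0.0, -0.001]]
force: [1.0, 0.5, 2.6]
gripper_width: 0.0315
```

```bash
python3 g.py .5978 .286 .328 -.911 -.411
```

```text
t 10.425 shift [-0.0401  0.0009  0.0012] turn [-0.0047 -0.0006  0.    ] w 0.0315 F [1.  0.5 2.6] M [ 0.2  -0.48  0.02] p [0.5985 0.2873 0.2879] q [ 0.74  0.43 -0.16  0.   -0.98 -0.32]
```

Emit:
move_arm:
  motion:
    - [[-0.004, 0, 0, 0, 0, 0, 0.027], [-0.008, 0, 0, 0, 0, 0, 0.027], [-0.012, 0, 0, 0, 0, 0, 0.027], [-0.016, 0, 0, 0, 0, 0, 0.027]]

```text
time_s: 10.92
ee_pos: [0.5984, 0.2873, 0.3039]
ee_rot: [[0.0, 0.407, -0.914], [0.0, -0.914, -0.407], [-1.0, -0.0, -0.0]]
force: [2.9, 1.5, -4.0]
gripper_width: 0.0313
```

```bash
python3 g.py .5985 .2873 .328 -.913 -.407
```

```text
t 10.925 shift [-0.0241  0.     -0.0001] turn [-0.0004 -0.0001  0.0001] w 0.0313 F [ 2.9  1.5 -4. ] M [ 0.64 -1.4  -0.03] p [0.5984 0.2873 0.3039] q [ 0.74  0.41 -0.14 -0.   -1.01 -0.32]
```

Emit:
move_arm:
  motion:
    - [[-0.003, 0, -0.0007, 0, 0, 0, 0.027], [-0.006, 0, -0.001, 0, 0, 0, 0.027], [-0.006, 0, -0.001, 0, 0, 0, 0.027]]

```text
time_s: 11.3
ee_pos: [0.599, 0.2874, 0.3098]
ee_rot: [[-0.001, 0.407, -0.914], [-0.0, -0.914, -0.407], [-1.0, 0.0, 0.001]]
force: [0.1, 0.7, -2.3]
gripper_width: 0.0315
```

```bash
python3 g.py .5985 .2873 .328 -.913 -.407
```

```text
t 11.3 shift [-0.0182 -0.0001  0.0005] turn [-0.0005  0.0008 -0.0002] w 0.0315 F [ 0.1  0.7 -2.3] M [-0.    0.02 -0.01] p [0.599  0.2874 0.3098] q [ 0.74  0.41 -0.14 -0.   -1.03 -0.32]
```

Forces and moments have dropped to about zero. Continuing straight up to +40 mm.

Emit:
move_arm:
  motion:
    - [[-0.005, 0, 0, 0, 0, 0, 0.027], [-0.01, 0, 0, 0, 0, 0, 0.027], [-0.014, 0, 0, 0, 0, 0, 0.027], [-0.018, 0, 0, 0, 0, 0, 0.027], [-0.018, 0, 0, 0, 0, 0, 0.027]]

```text
time_s: 11.92
ee_pos: [0.5993, 0.2877, 0.3282]
ee_rot: [[0.001, 0.407, -0.913], [0.0, -0.913, -0.407], [-1.0, -0.0, -0.001]]
force: [0.4, 0.9, -2.4]
gripper_width: 0.0313
```

```bash
python3 g.py .5985 .2873 .328 -.913 -.407;python3 - <<'E'
from h import *
o=[]
for n,c in(("top",(80,150,90,85)),("scene",(325,125,90,85))):
    im=arm.camera(n);x,y,w,h=c;o.append(cv2.resize(im[y:y+h,x:x+w],None,fx=4.4,fy=4.4,interpolation=cv2.INTER_CUBIC))
    cv2.imwrite(f"pics/fin_{n}.png",cv2.resize(im,(800,600),interpolation=cv2.INTER_CUBIC)[:,:,::-1])
    print([(np.round(d["bbox"],0),round(d["conf"],2)) for d in arm.spot_in(n,"tube")])
cv2.imwrite("pics/g6.png",np.hstack(o)[:,:,::-1])
E
```

```text
t 11.925 shift [ 0.0002 -0.      0.0009] turn [-0.0003 -0.0007  0.0002] w 0.0313 F [ 0.4  0.9 -2.4] M [ 0.02 -0.06 -0.02] p [0.5993 0.2877 0.3282] q [ 0.74  0.4  -0.11  0.   -1.06 -0.32]
[(array([121., 180.,   9.,  11.]), 0.49)]
[(array([365., 156.,  10.,  35.]), 0.75)]
```

View pics/g6.png

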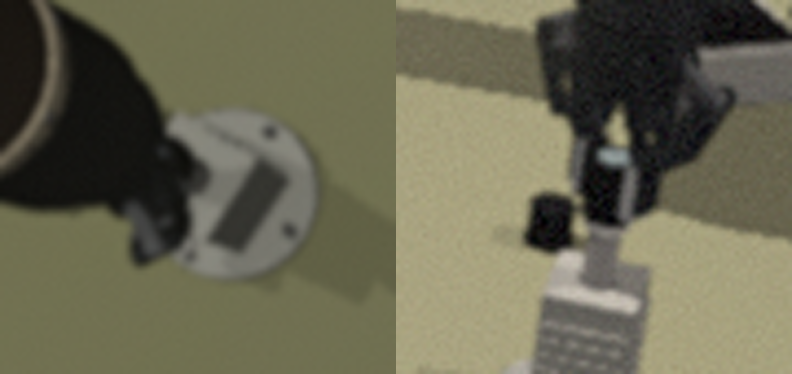

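View pics/fin_scene.png

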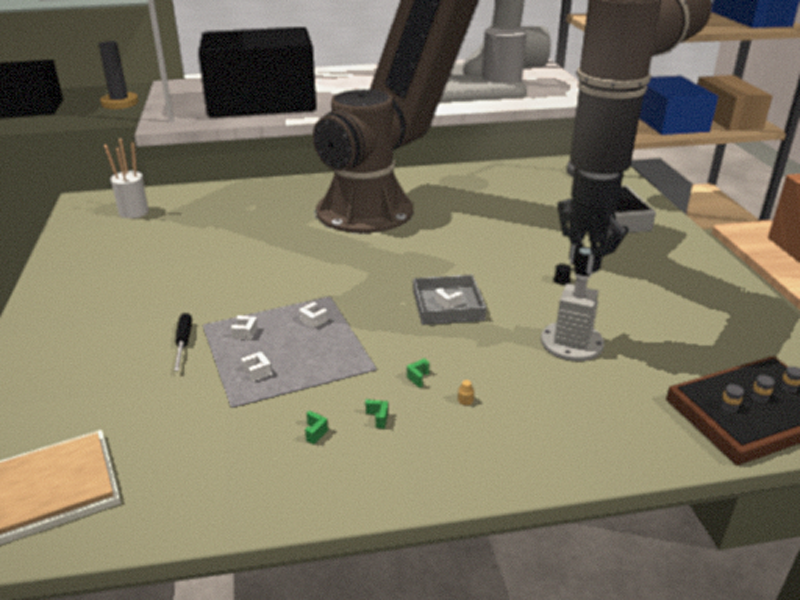

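The pictures show the stem drawn out and still standing in the sleeve, with the head gripped at scene (373,163). The L is in the tray at (287,190), the three good clips are on the mat, and the bystanders are where they were. I'll settle, then check the lift height and hand in.

Emit:
move_arm:
  motion:
    - [[0, 0, 0, 0, 0, 0, 0.027], [0, 0, 0, 0, 0, 0, 0.027], [0, 0, 0, 0, 0, 0, 0.027], [0, 0, 0, 0, 0, 0, 0.027]]

```text
time_s: 12.62
ee_pos: [0.5993, 0.2876, 0.3277]
ee_rot: [[0.0, 0.407, -0.914], [-0.0, -0.914, -0.407], [-1.0, 0.0, -0.0]]
force: [0.4, 0.7, -2.4]
gripper_width: 0.0315
```

```bash
python3 g.py .5985 .2873 .328 -.913 -.407
python3 - <<'E'
from h import *
print("lens top expected px at +40mm",proj("scene",[.598,.2855,.188]), "seated",proj("scene",[.598,.2855,.148]),"seen now ~ (373.6,160.4), before (372.7,173.2)")
print(arm.hand_in())
E
```

```text
t 12.625 shift [-0.0003 -0.      0.0008] turn [-0.0004 -0.     -0.    ] w 0.0315 F [ 0.4  0.7 -2.4] M [-0.04 -0.05 -0.  ] p [0.5993 0.2876 0.3277] q [ 0.74  0.4  -0.11  0.   -1.06 -0.32]
lens top expected px at +40mm [[374.3073198  160.49820823]] seated [[372.22073504 173.90527325]] seen now ~ (373.6,160.4), before (372.7,173.2)
the job is handed in; nothing more can be done
None
```

The job is handed in at about 12.6 s, and every check I made agreed. The hand-in gives no verdict.

- **Broken clip:** I gripped it across the back bar (37 mm) and released it in the reject tray. In the last picture it lies flat inside the tray. It touched none of the good clips.
- **Eyepiece:** I gripped it at 25 N, where the jaws read 31.5 mm on the 32 mm head, and lifted it straight up 40 mm. It is held there with the stem still in the sleeve.
- **Side force on the way up:** At 16 mm it showed about 3 N and 1.5 N m sideways. I moved the tool 1 mm along the jaw direction and this fell to about zero.
- **Last readings:** The side force was under 1 N, the load was 2.4 N downward, and the arm was still. The lens appeared at pixel row 160.4; a 40 mm lift predicts 160.5.
- **Other things:** In the last scene picture the good clips, loupe and screwdriver look unmoved, and so does the brass piece I took for the objective. I judged this by eye and did not measure it.

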